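# Unlock the reagent store and hold its gate ajar

## Robot

A 6-joint arm with a two-finger parallel gripper is mounted at the origin on the work surface. World frame = base frame: x ahead of the robot, y to its left, z up, the work surface at z = 0. Lengths are in m, angles in rad, forces in N, time in s.
With the tool pointing down it reaches from about 0.3 to 0.95 m from the base axis. Payload 3.1 kg.
Tool frame: the origin (TCP) lies at the very end of the fingers, on their centre line; the grasp point (between the pads) lies grip_depth behind it (grip_depth is the distance from the TCP to the grasp point, in m); z points along the fingers, y is the direction in which the jaws open and shut (so a half turn about z gives the same grasp; the last joint's range is limited). The gripper opens to 85 mm and grips with 20 to 120 N. Pads are 22 mm wide; open, the fingers measure 114 mm over their backs; the gripper's body (76 mm by 85 mm) begins 54 mm behind the grasp point. The pads swing forward as they close: fully open they stand 13 mm farther back than shut.
Start: joints at [-1.259, 0.308, 1.634, -0, 1.2, -0.07], TCP at [0.233, -0.58, 0.231] pointing down, gripper open.
Joint ranges: [-3.06, 3.06], [-0.79, 1.96], [0.05, 2.63], [-1.19, 4.34], [0.05, 2.64], [-2.94, 2.94]. Speed limits (rad/s): [2.79, 2.79, 3.14, 3.14, 3.14, 3.14].

## Interface

Orientations are given as [roll, pitch, yaw] about the fixed x, y, z axes, in that order (R = Rz(yaw) Ry(pitch) Rx(roll)).
In Python, from plant import read_state, snapshot, finish_job, grip_depth gives the robot as it stands. The module is installed in compiled form; this text tells all that it offers.
- The arm moves only by the tool carry_out, never from a script. Its argument "motion" is one flat list of numbers, 7 for each row, row after row: the closure, from 0 (fully open) to 1 (shut), then the shift along the tool's x, y, z in units of 40 mm (1.0 is 40 mm), then the turn, a rotation vector about the tool's x, y, z in units of 5 degrees (1.0 is 5 degrees). A call has 1 to 8 rows; each row is the pose to reach, as a shift and turn from the pose measured when the call began, along the tool's axes at that moment; what a row does not reach only later rows make up. A row lasts 1/12 s, in which the tool goes at most 41.7 mm and 7.16 degrees, less where a joint would pass 70% of its speed; a pose out of reach is approached as far as the arm can. A call with a gripper value outside its range is refused whole. The fingers move at their own pace and stop on an object; "newtons" is the grip in N (left out, the last holds). Time passes only in rows, so rows that repeat a pose let the fingers close. It gives the time, the measured TCP pose, the force and the opening at its end, in the units of the state.
- read_state(): the state, without advancing time (a new reading comes with each control period).
- snapshot(name): name is "scene" or "side" or "wrist"; returns a dict with "color" (400x640x3 uint8, blue, green, red), "depth" (400x640 float32, m along the optical axis (not along the pixel's ray), 0 where there is no reading), "intrinsics" (3x3 intrinsics, pixels), "R" (3x3) and "t" (3): a world point X has camera coordinates R X + t. Camera axes: x right, y down, z forward; pixel columns grow to the right and rows downward; lengths in m; the calibration is good to about 2 mm. A picture is of the moment at which its call begins.
- finish_job(): hands the job in, once; it reports no verdict.
The state is a dict: "time_s": time; "qpos": joint angles; "dq": joint speeds; "tau": joint torques, N m; "tcp_pos": TCP position; "orientation": TCP orientation; "wrist_force": force on the tool from outside, world axes, zero at the start; "ft_torque": the same for the moment, N m; "opening": finger opening in m.
Only numpy, scipy, OpenCV 4.12 (cv2) and the standard library are available. Lean on these libraries where they do the work, as an engineer would, in place of code of your own. Each camera call takes 0.05 s, during which the arm holds its last target.

## Task

Turn the number dial on top of the reagent store's gate to 5, which unlocks the bolt. Then lift the sagging bolt by its red knob over the bent-up lip of the keeper while drawing it back until it is clear of the keeper, and with the same knob pull the self-closing gate ajar, about 20 degrees. Finish while still gripping the knob and holding the gate there, and leave the beaker and the two dropper bottles where they stand.

Things in the scene. Friction and masses are not known exactly. Their poses are not given: they have to be found in the camera images.
- store: The fixed reagent store on the desk, a plywood cabinet 420 mm wide, 200 mm deep, 195 mm high with a clear roof at 186 mm and bottles inside. Origin: on the desk, in the middle of the width, in the plane of the closed gate. Its +x points into the store (away from the front), +y along the gate towards the hinges, z up.
- gate (a joint): Gate angle about the vertical hinge, rad: 0 closed, grows as the latch side swings out towards the store's -x. A spring shuts it when let go (0.4 N m closed, 0.75 N m at 0.35 rad). Wooden frame with steel bars, 350 mm wide, 20 mm thick, top at 192 mm. The keeper stops it within 0.02 rad until the bolt is drawn.
- gate_hinge (a point): Point on the gate's vertical hinge axis, 200 mm above the desk, at y = +176 mm of the store.
- dial (a joint): Angle of the number dial, rad: 0 at number 1, then 0.4 per number, clockwise seen from above, to 2.0 at number 6; number 5 is 1.6. Detents pull it into each number (about 0.1 N m to get past one). The bolt's tail can enter the dial's drum only at 5, within 0.12 rad; at other numbers the bolt stops after some 10 mm, still in the keeper.
- dial_grip (a point): Grip point, on the dial's vertical axis, 274 mm up: an upright black bar 42 mm long, 12 mm wide, 251 to 288 mm high, on a round black cap 52 mm across, over a white plate with the numbers 1 to 6. The white-marked end (this point's +x) points at the number: gate closed, at 1 it points 1.0 rad anticlockwise of the store's +x, at 5 0.6 rad clockwise of it. Rides on the gate, in line with the bolt.
- bolt: The steel barrel bolt on top of the gate, 0.2 kg: a rod 8 mm thick along the gate with a flat head (24 mm high, 16 mm wide, 8 mm thick) at the keeper end and an upright stem with the red knob. Origin: on the rod's axis (217 mm above the desk when sagged) under the knob. Axes as the store's while the gate is closed; they turn with the gate.
- bolt_knob (a point): Centre of the red knob, a vertical cylinder 22 mm in diameter, 40 mm high, 50 mm above the rod's axis (267 mm above the desk when sagged); nothing stands within 60 mm of it at its own height.
- keeper (a point): Top of the keeper's lip, 212 mm up. The keeper is a steel U on the latch-side wall, open at the top and towards the gate, its two upright cheeks reaching 242 mm; at its mouth the floor is bent up into this lip, 3 mm thick and 17 mm high, behind which the bolt's head lies.
- bolt_draw (a joint): How far the bolt is drawn along the store's +y (away from the keeper, towards the dial), m: 0 fully home, 0.040 at its stop. Its head meets the lip at 0.006 and is past lip and keeper from 0.022. About 1.5 N of friction.
- bolt_lift (a joint): How far the bolt is lifted straight up in its worn straps, m: 0 sagged (gravity brings it back), 0.016 at most. The head clears the lip from 0.007; all the way up it is still held between the keeper's cheeks.
- dropper_blue: Bystander: dark blue dropper bottle, 32 mm across, 106 mm high. Origin under its centre.
- dropper_amber: Bystander: dark amber dropper bottle, 32 mm across, 106 mm high. Origin under its centre.
- beaker: Bystander: glass beaker with a handle, 100 mm across, 125 mm high. Origin under its centre.

How it is judged:
By the outcome, as a careful person would: the job done as asked, in the order asked, and still so for the second after the job is handed in, while the arm keeps its last pose, push and grip.
It also fails if it takes over 51 s, if anything falls off the work surface, if the arm or the gripper's body presses on something with over 40 N, if the wrist force passes 120 N, or if a joint passes its speed limit or range.

## Working session

There is one attempt and no reset: what is moved stays moved. The work goes in short steps, Python scripts to look and compute and a tool call to move; the robot and the scene stay as the last step left them, time stands still between calls to the robot, and variables do not carry over. Pictures are saved under pics/ and viewed, and the job is handed in when it is done.

Besides the shell and the picture viewer there is one more tool, called after "Emit:" as name(argument=value, ...) on one line, values as JSON. carry_out: Moves the arm, as the interface text tells. Its arguments: {"type":"object","properties":{"motion":{"type":"array","items":{"type":"number"}},"newtons":{"type":"number"}},"required":["motion"]}

```bash
mkdir -p pics; ls; python3 - <<'E'
from plant import *
import cv2,numpy as np
print(read_state(), grip_depth if not callable(grip_depth) else grip_depth())
for n in("scene","side","wrist"):
    s=snapshot(n); cv2.imwrite(f"pics/{n}0.png",s["color"]); np.savez(f"{n}0.npz",**s)
    print(n,s["intrinsics"].tolist(),s["R"].round(3).tolist(),s["t"].round(3).tolist())
E
```

```text
pics
{'time_s': 0.0, 'qpos': array([-1.25868262e+00,  3.09015683e-01,  1.63522556e+00, -5.39874769e-07,
        1.19973888e+00, -6.97207077e-02]), 'dq': array([-2.79566528e-04,  2.15310415e-04, -1.09752604e-03,  7.39502969e-05,
       -1.73010902e-04,  8.23973534e-04]), 'tau': array([-3.38806731e-04, -4.15252411e+01, -2.76665211e+01, -2.25027879e-04,
        1.03203580e-02,  1.13321491e-05]), 'tcp_pos': array([ 0.23258884, -0.57918822,  0.23002188]), 'orientation': array([-3.13921095e+00, -1.65819740e-04,  3.81834412e-01]), 'wrist_force': array([ 0.12137415,  0.12873671, -0.46812557]), 'ft_torque': array([0.0321579 , 0.00800385, 0.0207089 ]), 'opening': 0.08565305609631318} 0.0187
scene [[397.22423120700364, 0.0, 310.4300923429753], [0.0, 397.22423120700364, 194.69278577452343], [0.0, 0.0, 1.0]] [[-0.746, 0.665, -0.01], [0.447, 0.49, -0.748], [-0.493, -0.563, -0.663]] [0.372, -0.149, 1.53]
side [[480.6806141634167, 0.0, 317.07858559022566], [0.0, 480.6806141634167, 202.1967299363542], [0.0, 0.0, 1.0]] [[-0.949, -0.315, -0.009], [-0.195, 0.61, -0.768], [0.247, -0.727, -0.64]] [0.51, 0.216, 1.18]
wrist [[351.9665350474973, 0.0, 316.173619069963], [0.0, 351.9665350474973, 205.05528045295725], [0.0, 0.0, 1.0]] [[0.372, -0.928, -0.002], [-0.896, -0.36, 0.26], [-0.242, -0.095, -0.966]] [-0.624, -0.035, 0.379]
```

View pics/scene0.png

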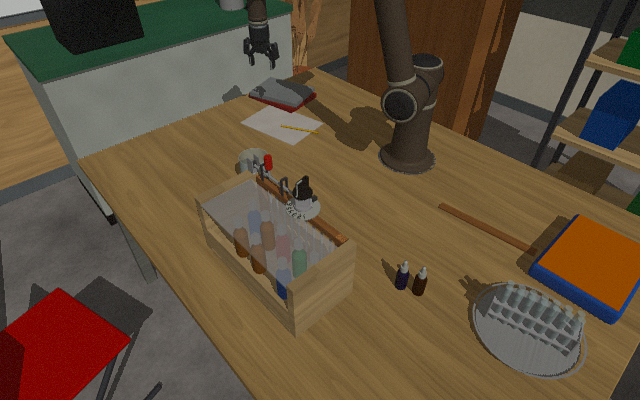

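View pics/side0.png

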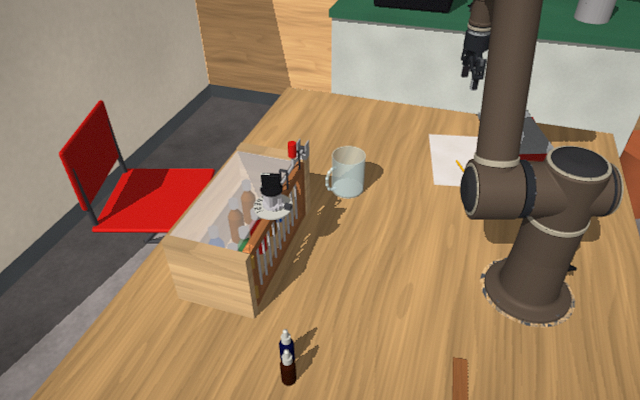

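View pics/wrist0.png

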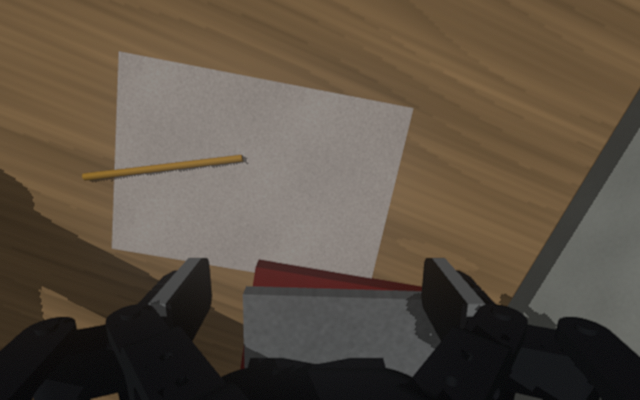

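The scene view shows the store with its gate facing the robot. The red knob is at about (268,160) and the dial at about (304,190). In the side view the knob is at (292,148), the dial at (270,185) and the beaker at (348,172). Next I'll crop in closer.

```bash
python3 - <<'E'
import cv2,numpy as np
a=cv2.imread("pics/scene0.png")[130:250,190:370]; b=cv2.imread("pics/side0.png")[130:230,230:390]
cv2.imwrite("pics/sc_c.png",cv2.resize(a,None,fx=4.4,fy=4.4,interpolation=cv2.INTER_CUBIC))
cv2.imwrite("pics/si_c.png",cv2.resize(b,None,fx=5,fy=5,interpolation=cv2.INTER_CUBIC))
for n,boxes in (("scene",[(140,250,180,370)]),("side",[(130,320,160,320)])):
    d=np.load(n+"0.npz"); K,R,t,D,C=d["intrinsics"],d["R"],d["t"],d["depth"],d["color"].astype(int)
    v,u=np.mgrid[0:400,0:640]; P=np.stack([(u-K[0,2])/K[0,0]*D,(v-K[1,2])/K[1,1]*D,D],-1); X=(P-t)@R
    np.save(n+"X.npy",X)
    m=(C[...,2]>140)&(C[...,1]<60)&(C[...,0]<60)&(D>0)&(X[...,2]>.22)&(X[...,2]<.32)
    print(n,"red",m.sum(),X[m].mean(0),X[m].min(0),X[m].max(0))
    m=(C.max(-1)<60)&(D>0)&(X[...,2]>.24)&(X[...,2]<.30)&(np.hypot(X[...,0]-X[m][:,0].mean(),X[...,1]-X[m][:,1].mean())<.2)
    print("dark",m.sum(),X[m].mean(0),X[m].min(0),X[m].max(0))
    m=(D>0)&(X[...,2]>.09)&(X[...,2]<.12)&(C.max(-1)<90); 
E
```

```text
scene red 2 [ 0.61974715 -0.02633455  0.28319902] [ 0.61849016 -0.02681327  0.28283529] [ 0.62100414 -0.02585584  0.28356276]
dark 314 [0.61900101 0.10255545 0.26001419] [ 0.59361041 -0.06087608  0.24028998] [0.64201902 0.13118258 0.28977822]
side red 102 [ 0.61094657 -0.02868063  0.27396298] [ 0.60248594 -0.0454267   0.25164374] [ 0.62215651 -0.02118756  0.28866973]
dark 426 [0.60634701 0.10741441 0.26551604] [ 0.58400395 -0.05862686  0.24027881] [0.63180442 0.13081913 0.29178168]
```

View pics/sc_c.png

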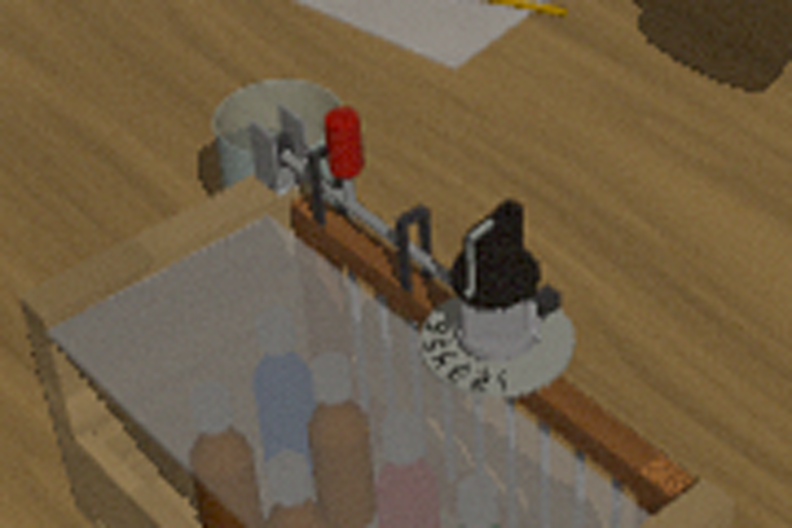

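View pics/si_c.png

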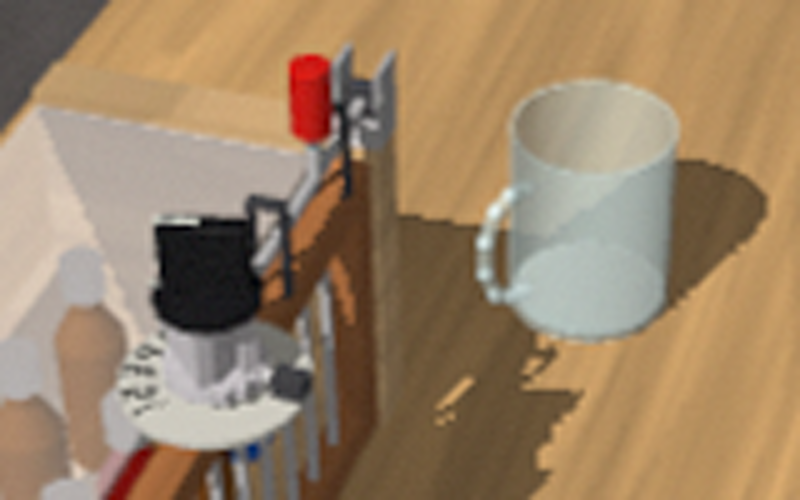

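```bash
python3 - <<'E'
import cv2,numpy as np
for n in("scene","side"):
    d=np.load(n+"0.npz"); D=d["depth"];C=d["color"].astype(int);X=np.load(n+"X.npy")
    hsv=cv2.cvtColor(d["color"],cv2.COLOR_BGR2HSV).astype(int)
    near=(np.abs(X[...,0]-.61)<.3)&(np.abs(X[...,1]-.1)<.4)&(D>0)
    red=near&((hsv[...,0]<6)|(hsv[...,0]>174))&(hsv[...,1]>180)&(X[...,2]>.22)&(X[...,2]<.31)&(X[...,1]<.05)
    print(n,"knob",red.sum(),X[red].mean(0).round(4),X[red].min(0).round(4),X[red].max(0).round(4))
    c=.5*(X[red].min(0)+X[red].max(0))
    dk=near&(C.max(-1)<70)&(X[...,1]>.07)&(X[...,1]<.16)
    for lo,hi in((.28,.295),(.255,.28),(.240,.252)):
        m=dk&(X[...,2]>lo)&(X[...,2]<hi)
        if m.sum(): print(" dark",lo,m.sum(),np.median(X[m],0).round(4),X[m].min(0).round(4),X[m].max(0).round(4))
    # plate white
    w=near&(hsv[...,1]<50)&(C.max(-1)>140)&(X[...,2]>.19)&(X[...,2]<.25)&(X[...,1]>.05)&(X[...,1]<.2)
    print(" plate",w.sum(),X[w].min(0).round(3),X[w].max(0).round(3),np.median(X[w],0).round(3))
    # gate top
    g=near&(np.abs(X[...,2]-.192)<.004)&(hsv[...,1]>90)
    g2=X[g][:,:2]
    if len(g2)>10:
        l=cv2.fitLine(g2.astype(np.float32),cv2.DIST_HUBER,0,.01,.01).ravel(); print(" gate",g.sum(),l,np.degrees(np.arctan2(l[1],l[0])),g2.min(0),g2.max(0))
    # wall tops
    w=near&(np.abs(X[...,2]-.195)<.004)
    print(" walls",w.sum(),cv2.minAreaRect(X[w][:,:2].astype(np.float32)))
    im=np.zeros((400,640),np.uint8); im[w]=255; cv2.imwrite(f"pics/{n}_walls.png",im)
    for nm,box in (("beaker",(.35,.62,-.25,.05)),("bottles",(.3,.65,.3,.6))):
        m=(D>0)&(X[...,0]>box[0])&(X[...,0]<box[1])&(X[...,1]>box[2])&(X[...,1]<box[3])&(X[...,2]>.02)&(X[...,2]<.13)
        if m.sum(): print(" ",nm,m.sum(),X[m].min(0).round(3),X[m].max(0).round(3))
E
```

```text
scene knob 107 [ 0.6218 -0.0296  0.2698] [ 0.6102 -0.0428  0.2458] [ 0.6292 -0.0208  0.2861]
 dark 0.28 62 [0.6146 0.1082 0.286 ] [0.5965 0.0968 0.2801] [0.6376 0.1162 0.2898]
 dark 0.255 87 [0.6188 0.1101 0.2665] [0.5971 0.1039 0.2551] [0.638  0.1148 0.2799]
 dark 0.24 142 [0.6227 0.1162 0.2496] [0.5936 0.0809 0.2424] [0.642  0.1312 0.2518]Traceback (most recent call last):
  File "<stdin>", line 15, in <module>
    return umr_minimum(a, axis, None, out, keepdims, initial, where)
ValueError: zero-size array to reduction operation minimum which has no identity
```

```bash
python3 - <<'E'
import cv2,numpy as np
for n in("scene","side"):
    d=np.load(n+"0.npz"); D=d["depth"];C=d["color"].astype(int);X=np.load(n+"X.npy")
    hsv=cv2.cvtColor(d["color"],cv2.COLOR_BGR2HSV).astype(int)
    near=(np.abs(X[...,0]-.61)<.3)&(np.abs(X[...,1]-.1)<.4)&(D>0)
    red=near&((hsv[...,0]<6)|(hsv[...,0]>174))&(hsv[...,1]>180)&(X[...,2]>.22)&(X[...,2]<.31)&(X[...,1]<.05)
    for k in (red,red&(X[...,2]>.282)):
        if k.sum(): print(n,"knob",k.sum(),X[k].min(0).round(4),X[k].max(0).round(4))
    dk=near&(C.max(-1)<70)&(X[...,1]>.07)&(X[...,1]<.16)
    for lo,hi in((.282,.295),(.255,.28),(.240,.252)):
        m=dk&(X[...,2]>lo)&(X[...,2]<hi)
        if m.sum(): print(" dark",lo,m.sum(),np.median(X[m],0).round(4),X[m].min(0).round(4),X[m].max(0).round(4),cv2.minAreaRect(X[m][:,:2].astype(np.float32)))
    g=near&(np.abs(X[...,2]-.192)<.004)&(hsv[...,1]>140)
    g2=X[g][:,:2]
    l=cv2.fitLine(g2.astype(np.float32),cv2.DIST_HUBER,0,.01,.01).ravel(); print(" gate",g.sum(),l,np.degrees(np.arctan2(l[1],l[0])),g2.min(0),g2.max(0))
    w=near&(np.abs(X[...,2]-.195)<.004)
    print(" walls",w.sum(),cv2.minAreaRect(X[w][:,:2].astype(np.float32)))
    im=np.zeros((400,640),np.uint8); im[w]=128; im[g]=255
    cv2.imwrite(f"pics/{n}_walls.png",cv2.resize(im[120:320,140:380],None,fx=2.5,fy=2.5))
    for nm,box in (("beaker",(.35,.62,-.25,.05)),("bottles",(.3,.65,.3,.6))):
        m=(D>0)&(X[...,0]>box[0])&(X[...,0]<box[1])&(X[...,1]>box[2])&(X[...,1]<box[3])&(X[...,2]>.02)&(X[...,2]<.13)
        if m.sum(): print(" ",nm,m.sum(),X[m].min(0).round(3),X[m].max(0).round(3),np.median(X[m],0).round(3))
E
python3 -c "
import cv2,numpy as np
a=cv2.imread('pics/scene_walls.png');b=cv2.imread('pics/side_walls.png');cv2.imwrite('pics/w.png',cv2.resize(np.hstack([a,b]),(800,333)))"
```

```text
scene knob 107 [ 0.6102 -0.0428  0.2458] [ 0.6292 -0.0208  0.2861]
scene knob 26 [ 0.6102 -0.0428  0.2824] [ 0.6282 -0.0241  0.2861]
 dark 0.282 48 [0.6131 0.1072 0.2866] [0.5965 0.0968 0.2829] [0.6361 0.1135 0.2898] ((0.6168022751808167, 0.10468684136867523), (0.04092433303594589, 0.013329969719052315), 12.109155654907227)
 dark 0.255 87 [0.6188 0.1101 0.2665] [0.5971 0.1039 0.2551] [0.638  0.1148 0.2799] ((0.6176691055297852, 0.1099812462925911), (0.010865923948585987, 0.040847040712833405), 87.81041717529297)
 dark 0.24 142 [0.6227 0.1162 0.2496] [0.5936 0.0809 0.2424] [0.642  0.1312 0.2518] ((0.6204072833061218, 0.10849116742610931), (0.041291337460279465, 0.05059651657938957), 47.35926818847656)
 gate 449 [ 0.0161266  -0.99986994  0.6177829   0.11665873] -89.075966 [ 0.60465912 -0.09800423] [0.80731465 0.25727584]
 walls 1875 ((0.6875993609428406, 0.07919187843799591), (0.23689840734004974, 0.4154193699359894), 0.6857135891914368)
  beaker 70 [ 0.48  -0.25   0.023] [ 0.579 -0.202  0.124] [ 0.572 -0.234  0.109]
  bottles 1175 [0.349 0.345 0.02 ] [0.509 0.6   0.13 ] [0.404 0.565 0
[... 404 characters left out ...]
6  0.2799] ((0.6076521277427673, 0.10923989117145538), (0.043056100606918335, 0.015185508877038956), 27.84161949157715)
 dark 0.24 85 [0.6034 0.119  0.2506] [0.584  0.0908 0.2451] [0.6318 0.1322 0.252 ] ((0.603884220123291, 0.1150236651301384), (0.04837537184357643, 0.02982921339571476), 26.85419273376465)
 gate 542 [ 0.00642148 -0.9999794   0.60755354  0.12429817] -89.63207 [ 0.59687761 -0.08989012] [0.6202631  0.26425218]
 walls 2046 ((0.6821421384811401, 0.07875600457191467), (0.23674455285072327, 0.4179905652999878), 0.6323854923248291)
  beaker 1782 [ 0.472 -0.25   0.02 ] [0.619 0.05  0.13 ] [ 0.555 -0.203  0.07 ]
  bottles 671 [0.449 0.348 0.02 ] [0.5   0.42  0.108] [0.47  0.402 0.063]
```

View pics/w.png

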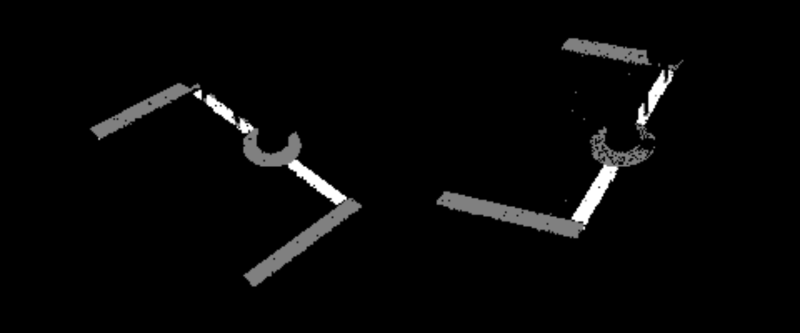

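Both cameras give about the same store: yaw about 0.01 rad, gate line at x≈0.612, and y centre about 0.079. The dial bar sits about 0.2 rad anticlockwise of +x, which is number 3. Their x values differ by 8–10 mm, so I'll settle that with the wrist camera from above.

```bash
cat > h.py <<'E'
from plant import *
import numpy as np, cv2
from scipy.spatial.transform import Rotation as Ro
def plan(p,yaw,st=None,rp=(np.pi,0)):
    s=read_state(); R0=Ro.from_euler('xyz',s['orientation'])
    d=R0.inv().apply(np.array(p)-s['tcp_pos'])/0.04
    r=(R0.inv()*Ro.from_euler('xyz',[rp[0],rp[1],yaw])).as_rotvec(degrees=True)/5
    print('shift',d.round(3),'turn',r.round(3),'rows>=',max(np.linalg.norm(d)*40/41.7,np.linalg.norm(r)*5/7.16).round(1))
def st():
    s=read_state(); print({k:np.round(v,4).tolist() for k,v in s.items() if k not in('tau','dq')})
def cloud(s):
    K,R,t,D=s["intrinsics"],s["R"],s["t"],s["depth"]
    v,u=np.mgrid[0:400,0:640]; P=np.stack([(u-K[0,2])/K[0,0]*D,(v-K[1,2])/K[1,1]*D,D],-1); return (P-t)@R
def ray(s,u,v,z):
    K,R,t=s["intrinsics"],s["R"],s["t"]; c=-R.T@t; d=R.T@np.linalg.inv(K)@[u,v,1]; return c+d*(z-c[2])/d[2]
E
python3 - <<'E'
from h import *
plan((.52,.04,.38),0.2)
d=np.load("wrist0.npz"); s=read_state(); R0=Ro.from_euler('xyz',s['orientation'])
print("cam in tool",R0.inv().apply(-d["R"].T@d["t"]-s['tcp_pos']), (d["R"]@R0.as_matrix()).round(3))
sd=np.load("side0.npz"); print("beaker rim",ray(sd,230+595/5,130+125/5,.125),"base",ray(sd,230+587/5,130+290/5,0))
E
```

```text
shift [ 12.437 -11.7    -3.719] turn [-0.022  0.     2.083] rows>= 16.8
cam in tool [ 6.49051609e-02 -9.50000674e-05 -1.43538605e-01] [[-0.     1.     0.001]
 [-0.966 -0.    -0.26 ]
 [-0.26  -0.001  0.966]]
beaker rim [ 0.5219447  -0.25696947  0.125     ] base [ 0.52316919 -0.25851427  0.        ]
```

Emit:
carry_out(motion=[0, 6, -6, -4, 0, 0, 1, 0, 7, -7, -4, 0, 0, 1, 0, 9, -9, -4, 0, 0, 2, 0, 13.8, -12.3, -3.7, 0, 0, 2, 0, 13.8, -12.3, -3.7, 0, 0, 2, 0, 13.8, -12.3, -3.7, 0, 0, 2, 0, 13.8, -12.3, -3.7, 0, 0, 2, 0, 13.8, -12.3, -3.7, 0, 0, 2])

```text
time_s: 0.82
tcp_pos: [0.3721, -0.2878, 0.3102]
orientation: [-3.14, 0.0, 0.207]
wrist_force: [1.9, 0.6, 0.4]
opening: 0.0854
```

```bash
python3 - <<'E'
from h import *
st(); plan((.58,.04,.38),0.2)
E
```

```text
{'time_s': 0.8167, 'qpos': [-0.7516, -0.0655, 1.8904, 0.001, 1.3183, 0.6122], 'tcp_pos': [0.3721, -0.2878, 0.3102], 'orientation': [-3.1397, 0.0001, 0.2067], 'wrist_force': [1.8879, 0.6372, 0.352], 'ft_torque': [-0.0227, -0.0112, -0.0493], 'opening': 0.0854}
shift [ 6.768 -6.957 -1.733] turn [-0.021  0.001  0.077] rows>= 9.5
```

Emit:
carry_out(motion=[0, 6.8, -7, -1.7, 0, 0, 0, 0, 6.8, -7, -1.7, 0, 0, 0, 0, 6.8, -7, -1.7, 0, 0, 0, 0, 6.8, -7, -1.7, 0, 0, 0, 0, 6.8, -7, -1.7, 0, 0, 0, 0, 6.8, -7, -1.7, 0, 0, 0, 0, 6.8, -7, -1.7, 0, 0, 0, 0, 6.8, -7, -1.7, 0, 0, 0])

```text
time_s: 1.48
tcp_pos: [0.5474, -0.0099, 0.3677]
orientation: [-3.14, 0.0, 0.207]
wrist_force: [0.9, -0.2, 0.8]
opening: 0.0858
```

Emit:
carry_out(motion=[0, 1.2, -1.2, -0.2, 0, 0, 0, 0, 1.2, -1.2, -0.2, 0, 0, 0, 0, 1.2, -1.2, -0.2, 0, 0, 0])

```text
time_s: 1.73
tcp_pos: [0.5868, 0.0519, 0.3758]
orientation: [-3.137, -0.002, 0.212]
wrist_force: [0.5, 0.3, 0.7]
opening: 0.0853
```

```bash
python3 - <<'E'
from h import *
st()
s=snapshot("wrist"); cv2.imwrite("pics/wrist1.png",s["color"]); np.savez("wrist1.npz",**s)
E
```

```text
{'time_s': 1.7333, 'qpos': [0.0118, 0.1424, 1.5464, 0.0046, 1.4514, 1.3697], 'tcp_pos': [0.5868, 0.0519, 0.3758], 'orientation': [-3.1374, -0.0023, 0.2123], 'wrist_force': [0.4995, 0.344, 0.6918], 'ft_torque': [-0.0656, -0.0948, 0.0403], 'opening': 0.0853}
```

View pics/wrist1.png

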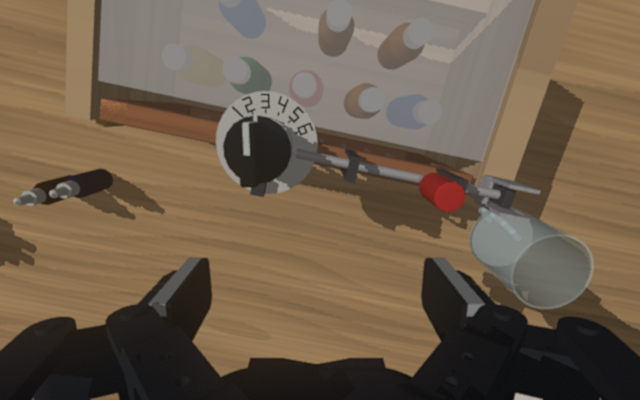

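In the wrist view the dial bar runs from (247,122), the white end, to about (252,187). The knob's top is at about (449,195). The bar's top lies over its cap because of perspective, so I'll enlarge it and project to the right height.

```bash
python3 - <<'E'
from h import *
s=dict(np.load("wrist1.npz")); 
c=s["color"]
cv2.imwrite("pics/w1d.png",cv2.resize(c[80:210,200:480],None,fx=2.8,fy=2.8,interpolation=cv2.INTER_CUBIC))
X=cloud(s);D=s["depth"];C=c.astype(int);hsv=cv2.cvtColor(c,cv2.COLOR_BGR2HSV).astype(int)
top=lambda m:(m.sum(),np.median(X[m],0).round(4),cv2.minAreaRect(X[m][:,:2].astype(np.float32)))
red=((hsv[...,0]<6)|(hsv[...,0]>174))&(hsv[...,1]>150)&(D>0)&(X[...,2]>.24)
print("red z",np.percentile(X[red][:,2],[2,50,90,99])); 
zt=np.percentile(X[red][:,2],95)
print("knob top",top(red&(X[...,2]>zt-.004)))
reg=np.zeros_like(red); reg[90:215,200:330]=1
b=reg&(D>0)&(X[...,2]>.278)&(X[...,2]<.30); print("bar top",top(b))
r=cv2.minAreaRect(np.argwhere(b)[:,::-1].astype(np.float32)); print("px",r)
cap=reg&(D>0)&(X[...,2]>.245)&(X[...,2]<.257)&(C.max(-1)<70); print("cap",top(cap),cv2.minEnclosingCircle(X[cap][:,:2].astype(np.float32)))
g=(D>0)&(np.abs(X[...,2]-.192)<.006)&(hsv[...,1]>140); l=cv2.fitLine(X[g][:,:2].astype(np.float32),cv2.DIST_HUBER,0,.01,.01).ravel(); print("gate",g.sum(),l)
w=(D>0)&(np.abs(X[...,2]-.197)<.006)
print(cv2.minAreaRect(X[w][:,:2].astype(np.float32)))
E
```

```text
red z [0.25078235 0.2852686  0.28669009 0.28742215]
knob top (np.int64(749), array([ 0.6139, -0.0343,  0.286 ]), ((0.6136295199394226, -0.034756388515233994), (0.020812327042222023, 0.020587515085935593), 14.701789855957031))
bar top (np.int64(1302), array([0.6135, 0.1031, 0.289 ]), ((0.6124703884124756, 0.10397984087467194), (0.042247600853443146, 0.012350279837846756), 12.082198143005371))
px ((248.44776916503906, 155.03758239746094), (64.42321014404297, 21.022310256958008), 87.95458984375)
cap (np.int64(2008), array([0.6145, 0.0949, 0.2521]), ((0.6132476925849915, 0.10361944884061813), (0.050308093428611755, 0.04865089803934097), 82.8156967163086)) ((0.6124005317687988, 0.10373750329017639), 0.02561272867023945)
gate 221 [ 0.00541251 -0.99998534  0.61473566  0.20813474]
((0.6557341814041138, 0.07400773465633392), (0.17319291830062866, 0.437809556722641), 10.705902099609375)
```

View pics/w1d.png

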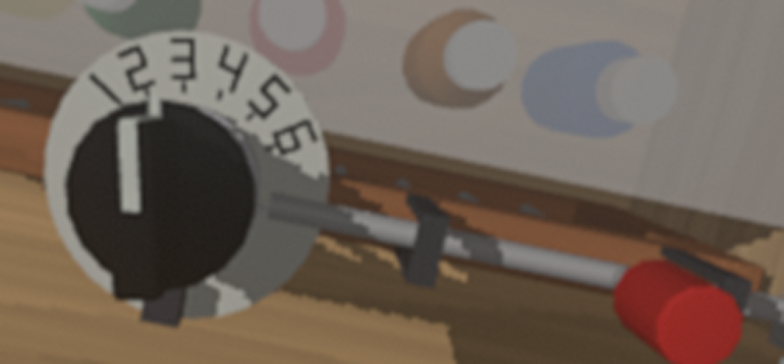

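Number 3 is confirmed (bar at 0.21 rad). The dial is at (0.6125, 0.1038) and the knob at (0.6138, −0.0346), and both heights match the text. The line from knob to dial gives a store yaw of 0.0095. Moving to the dial.

```bash
python3 - <<'E'
from h import *
plan((.6125,.1038,.32),0.211); plan((.6125,.1038,.262),0.211)
E
```

```text
shift [ 0.951 -1.184  1.384] turn [-0.025  0.008  0.003] rows>= 2.0
shift [ 0.952 -1.181  2.834] turn [-0.025  0.008  0.003] rows>= 3.1
```

Emit:
carry_out(motion=[0, 0.95, -1.18, 0.5, 0, 0, 0, 0, 0.95, -1.18, 0.9, 0, 0, 0, 0, 0.95, -1.18, 1.2, 0, 0, 0, 0, 0.95, -1.18, 1.2, 0, 0, 0])

```text
time_s: 2.12
tcp_pos: [0.6097, 0.103, 0.3223]
orientation: [-3.139, 0.01, 0.212]
wrist_force: [-0.6, -1.3, -0.2]
opening: 0.0856
```

```bash
python3 - <<'E'
from h import *
plan((.6125,.1038,.262),0.211)
E
```

```text
shift [ 8.700e-02 -1.000e-03  1.507e+00] turn [-0.027  0.116  0.012] rows>= 1.4
```

Emit:
carry_out(motion=[0, 0.07, 0, 0.5, 0, 0, 0, 0, 0.07, 0, 1, 0, 0, 0, 0.3, 0.07, 0, 1.5, 0, 0, 0, 0.5, 0.07, 0, 1.5, 0, 0, 0, 0.5, 0.07, 0, 1.5, 0, 0, 0], newtons=40)

```text
time_s: 2.53
tcp_pos: [0.6107, 0.1019, 0.2618]
orientation: [-3.14, 0.013, 0.211]
wrist_force: [-0.3, -0.4, 0.5]
opening: 0.0517
```

```bash
python3 - <<'E'
from h import *
plan((.6125,.1038,.262),0.211);st()
s=snapshot("wrist"); cv2.imwrite("pics/wrist2.png",s["color"])
E
```

```text
shift [ 0.053 -0.036 -0.004] turn [-0.023  0.149 -0.006] rows>= 0.1
{'time_s': 2.5333, 'qpos': [0.0948, 0.2792, 1.6078, 0.0005, 1.2677, 1.4549], 'tcp_pos': [0.6107, 0.1019, 0.2618], 'orientation': [-3.1396, 0.013, 0.2105], 'wrist_force': [-0.332, -0.3634, 0.4773], 'ft_torque': [0.0253, -0.0238, -0.0118], 'opening': 0.0517}
```

View pics/wrist2.png

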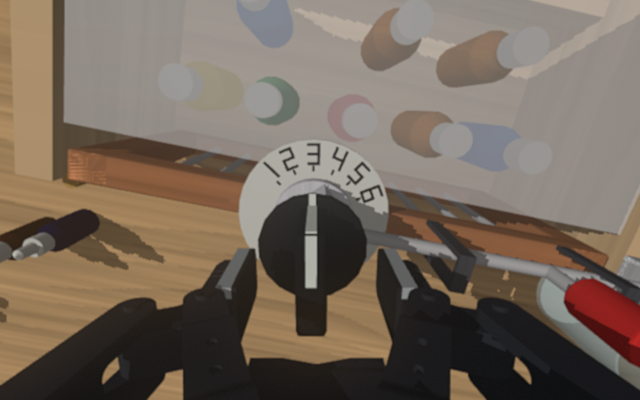

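The bar, pointing at 3, lies centred between the fingers at about (311,250). Closing on it with the small correction.

Emit:
carry_out(motion=[0.7, 0.05, -0.04, 0, 0, 0.15, 0, 0.9, 0.05, -0.04, 0, 0, 0.15, 0, 1, 0.05, -0.04, 0, 0, 0.15, 0, 1, 0.05, -0.04, 0, 0, 0.15, 0, 1, 0.05, -0.04, 0, 0, 0.15, 0], newtons=40)

```text
time_s: 3.0
tcp_pos: [0.6147, 0.1047, 0.2661]
orientation: [-3.14, -0.007, 0.211]
wrist_force: [-1.2, 0.4, 5.9]
opening: 0.0113
```

```bash
python3 - <<'E'
from h import *
st(); print(np.degrees(.8)/5)
E
```

```text
{'time_s': 3.0, 'qpos': [0.0977, 0.2719, 1.6085, 0.0026, 1.2541, 1.4567], 'tcp_pos': [0.6147, 0.1047, 0.2661], 'orientation': [-3.1399, -0.0074, 0.2109], 'wrist_force': [-1.1643, 0.4301, 5.8746], 'ft_torque': [0.0756, 0.1488, -0.0071], 'opening': 0.0113}
9.167324722093174
```

Emit:
carry_out(motion=[1, -0.03, 0, -0.05, 0, 0, 1, 1, -0.03, 0, -0.05, 0, 0, 2.3, 1, -0.03, 0, -0.05, 0, 0, 3.6, 1, -0.03, 0, -0.05, 0, 0, 4.9, 1, -0.03, 0, -0.05, 0, 0, 6.2, 1, -0.03, 0, -0.05, 0, 0, 7.4, 1, -0.03, 0, -0.05, 0, 0, 8.4, 1, -0.03, 0, -0.05, 0, 0, 9.2], newtons=50)

```text
time_s: 3.67
tcp_pos: [0.6134, 0.1036, 0.2662]
orientation: [-3.138, -0.005, -0.595]
wrist_force: [2.8, -0.5, -5.3]
opening: 0.0112
```

```bash
python3 - <<'E'
from h import *
st(); plan((.6125,.1038,.266),-.59)
s=snapshot("wrist"); cv2.imwrite("pics/wrist3.png",s["color"])
E
```

```text
{'time_s': 3.6667, 'qpos': [0.0973, 0.2697, 1.611, 0.0002, 1.2548, 2.2633], 'tcp_pos': [0.6134, 0.1036, 0.2662], 'orientation': [-3.1375, -0.0046, -0.5953], 'wrist_force': [2.7781, -0.5457, -5.2715], 'ft_torque': [-0.4206, -0.4359, 0.0701], 'opening': 0.0112}
shift [-0.022  0.009  0.004] turn [-0.047 -0.053 -0.061] rows>= 0.1
```

View pics/wrist3.png

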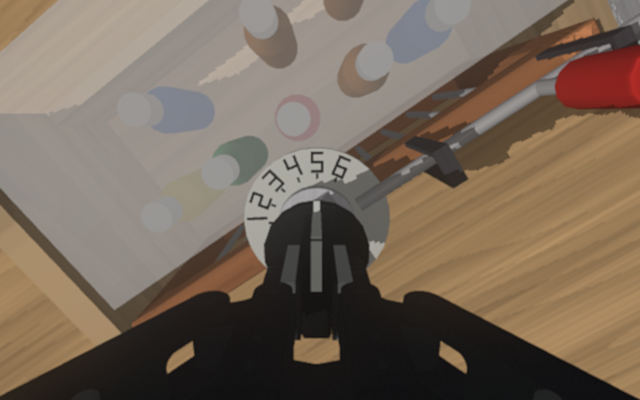

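The bar now points at 5 (tip at about (316,205), the numeral at (316,162)). Releasing and rising.

Emit:
carry_out(motion=[0.5, 0, 0, 0, 0, 0, 0, 0.2, 0, 0, 0, 0, 0, 0, 0, 0, 0, 0, 0, 0, 0, 0, 0, 0, 0, 0, 0, 0, 0, 0, 0, -0.8, 0, 0, 0, 0, 0, 0, -1.6, 0, 0, 0, 0, 0, 0, -2.2, 0, 0, 0, 0, 0, 0, -2.4, 0, 0, 0])

```text
time_s: 4.38
tcp_pos: [0.615, 0.1039, 0.3684]
orientation: [-3.131, -0.012, -0.596]
wrist_force: [0.6, -0.2, 0.6]
opening: 0.0855
```

```bash
python3 - <<'E'
from h import *
st(); plan((.58,-.02,.38),0.01); plan((.6138,-.0346,.34),0.01)
s=snapshot("wrist"); cv2.imwrite("pics/wrist4.png",s["color"])
E
```

```text
{'time_s': 4.3833, 'qpos': [0.0974, 0.2072, 1.4855, 0.0005, 1.4334, 2.2643], 'tcp_pos': [0.615, 0.1039, 0.3684], 'orientation': [-3.1313, -0.0117, -0.5963], 'wrist_force': [0.6489, -0.2192, 0.5567], 'ft_torque': [0.002, -0.0135, -0.0148], 'opening': 0.0855}
shift [ 1.019  3.052 -0.309] turn [-0.074 -0.166 -6.947] rows>= 4.9
shift [1.912 2.889 0.703] turn [-0.074 -0.166 -6.947] rows>= 4.9
```

View pics/wrist4.png

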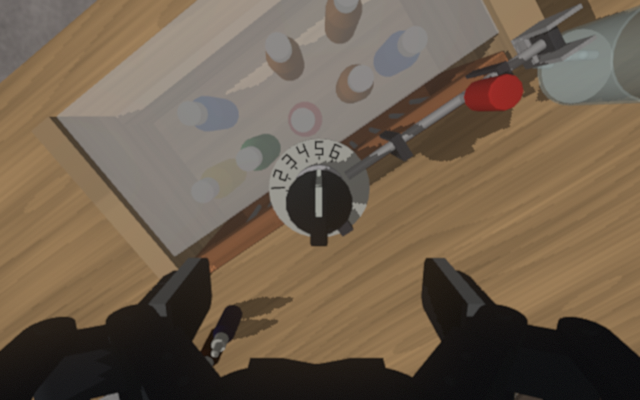

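The released dial stayed at 5 (bar from (318,170) to (319,240), upright in the image). Moving above the knob.

Emit:
carry_out(motion=[0, 0.5, 0.7, 0, 0, 0, -1.3, 0, 0.9, 1.4, 0.1, 0, 0, -2.6, 0, 1.4, 2.1, 0.2, 0, 0, -3.9, 0, 1.8, 2.7, 0.3, 0, 0, -5.2, 0, 1.91, 2.89, 0.3, 0, 0, -6.4, 0, 1.91, 2.89, 0.3, 0, 0, -6.95, 0, 1.91, 2.89, 0.3, 0, -0.15, -6.95])

```text
time_s: 5.02
tcp_pos: [0.6121, -0.0355, 0.3536]
orientation: [-3.135, 0.001, 0.009]
wrist_force: [-0.3, 1.0, -1.0]
opening: 0.0853
```

```bash
python3 - <<'E'
from h import *
st()
s=snapshot("wrist"); cv2.imwrite("pics/wrist5.png",s["color"])
c=s["color"];X=cloud(s);D=s["depth"];hsv=cv2.cvtColor(c,cv2.COLOR_BGR2HSV).astype(int)
red=((hsv[...,0]<6)|(hsv[...,0]>174))&(hsv[...,1]>150)&(D>0)&(X[...,2]>.24)
zt=np.percentile(X[red][:,2],95); m=red&(X[...,2]>zt-.004)
print(m.sum(),zt,cv2.minAreaRect(X[m][:,:2].astype(np.float32)))
plan((.6138,-.0346,.254),0.01)
E
```

```text
{'time_s': 5.0167, 'qpos': [-0.1322, 0.2027, 1.5193, 0.0063, 1.4212, 1.4283], 'tcp_pos': [0.6121, -0.0355, 0.3536], 'orientation': [-3.1351, 0.0007, 0.0094], 'wrist_force': [-0.3226, 1.0022, -0.9541], 'ft_torque': [0.0021, 0.0418, -0.0265], 'opening': 0.0853}
839 0.2870099091158832 ((0.6143231987953186, -0.03512264043092728), (0.020384222269058228, 0.020247846841812134), 79.0411376953125)
shift [0.028 0.006 2.497] turn [-0.076  0.007 -0.021] rows>= 2.4
```

View pics/wrist5.png

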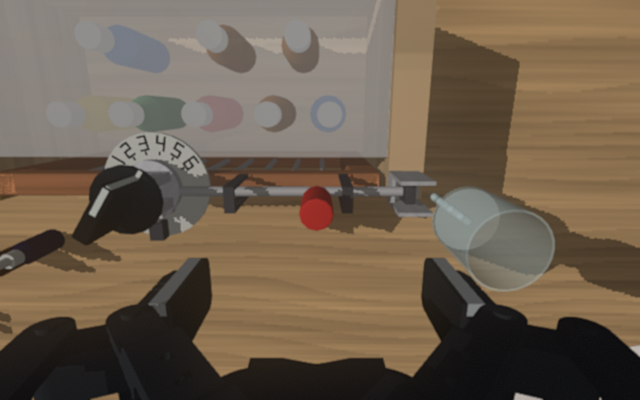

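The knob is centred between the fingers ((317,213)), and its position is re-measured at (0.6143, −0.0351). Descending and closing.

Emit:
carry_out(motion=[0, 0.05, 0, 0.8, 0, 0, 0, 0, 0.05, 0, 1.6, 0, 0, 0, 0, 0.05, 0, 2.2, 0, 0, 0, 0.4, 0.05, 0, 2.45, 0, 0, 0, 0.5, 0.05, 0, 2.45, 0, 0, 0, 0.5, 0.05, 0, 2.45, 0, 0, 0], newtons=40)

```text
time_s: 5.57
tcp_pos: [0.6147, -0.0339, 0.2557]
orientation: [-3.135, 0.001, 0.008]
wrist_force: [-0.5, 0.1, -0.0]
opening: 0.0515
```

```bash
python3 - <<'E'
from h import *
st();plan((.6141,-.0349,.254),0.01)
E
```

```text
{'time_s': 5.5667, 'qpos': [-0.1291, 0.2704, 1.6315, 0.0069, 1.2421, 1.431], 'tcp_pos': [0.6147, -0.0339, 0.2557], 'orientation': [-3.1348, 0.0014, 0.0084], 'wrist_force': [-0.4705, 0.1282, -0.0372], 'ft_torque': [0.0208, -0.0043, -0.0028], 'opening': 0.0515}
shift [-0.016  0.025  0.043] turn [-0.078  0.017 -0.018] rows>= 0.1
```

Emit:
carry_out(motion=[0.7, -0.02, 0.03, 0.03, -0.08, 0, 0, 0.9, -0.02, 0.03, 0.03, -0.08, 0, 0, 1, -0.02, 0.03, 0.03, -0.08, 0, 0, 1, -0.02, 0.03, 0.03, -0.08, 0, 0, 1, -0.02, 0.03, 0.03, -0.08, 0, 0, 1, -0.02, 0.03, 0.03, -0.08, 0, 0], newtons=50)

```text
time_s: 6.07
tcp_pos: [0.6153, -0.0351, 0.2569]
orientation: [3.141, -0.003, 0.008]
wrist_force: [-0.6, 0.5, 5.3]
opening: 0.0209
```

```bash
python3 - <<'E'
from h import *
st()
s=snapshot("wrist"); cv2.imwrite("pics/wrist6.png",s["color"])
E
```

```text
{'time_s': 6.0667, 'qpos': [-0.1276, 0.2678, 1.6323, 0.0, 1.2387, 1.4349], 'tcp_pos': [0.6153, -0.0351, 0.2569], 'orientation': [3.1412, -0.0027, 0.0083], 'wrist_force': [-0.5877, 0.4865, 5.329], 'ft_torque': [0.1312, 0.0197, -0.003], 'opening': 0.0209}
```

View pics/wrist6.png

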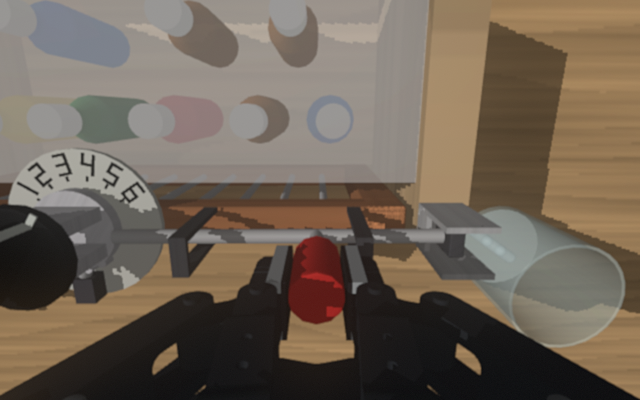

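The knob is gripped (opening 21 mm against the 22 mm diameter). Lifting about 11 mm.

Emit:
carry_out(motion=[1, 0, 0, -0.1, 0, 0, 0, 1, 0, 0, -0.2, 0, 0, 0, 1, 0, 0, -0.28, 0, 0, 0, 1, 0, 0, -0.28, 0, 0, 0, 1, 0, 0, -0.28, 0, 0, 0], newtons=60)

```text
time_s: 6.53
tcp_pos: [0.6151, -0.0351, 0.268]
orientation: [3.141, -0.002, 0.008]
wrist_force: [0.7, 1.0, -1.3]
opening: 0.0202
```

```bash
python3 - <<'E'
from h import *
st()
s=snapshot("side"); cv2.imwrite("pics/side7.png",cv2.resize(s["color"][120:220,240:370],None,fx=5,fy=5,interpolation=cv2.INTER_CUBIC))
E
```

```text
{'time_s': 6.5333, 'qpos': [-0.1277, 0.259, 1.6208, 0.0001, 1.2594, 1.4348], 'tcp_pos': [0.6151, -0.0351, 0.268], 'orientation': [3.1413, -0.0024, 0.0083], 'wrist_force': [0.6809, 0.9661, -1.3363], 'ft_torque': [0.0323, -0.1159, -0.054], 'opening': 0.0202}
```

View pics/side7.png

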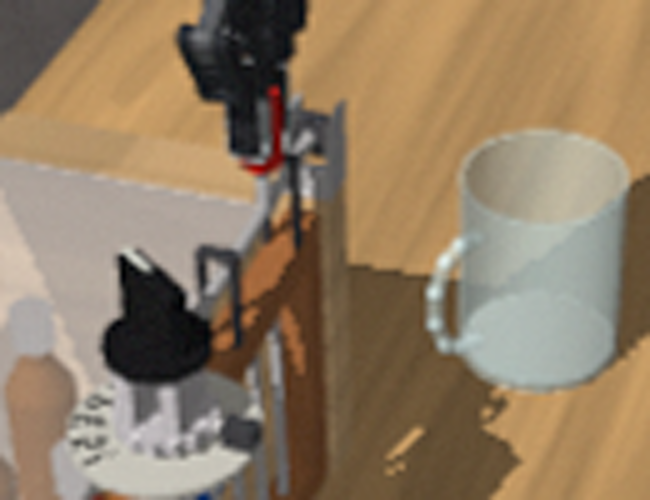

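Emit:
carry_out(motion=[1, 0, -0.1, 0, 0, 0, 0, 1, 0, -0.2, 0, 0, 0, 0, 1, 0, -0.3, 0, 0, 0, 0, 1, 0, -0.4, 0, 0, 0, 0, 1, 0, -0.4, 0, 0, 0, 0])

```text
time_s: 7.0
tcp_pos: [0.6149, -0.018, 0.2676]
orientation: [-3.141, -0.002, 0.009]
wrist_force: [0.8, 0.5, -1.1]
opening: 0.0204
```

```bash
python3 - <<'E'
from h import *
st()
s=snapshot("wrist"); cv2.imwrite("pics/wrist8.png",s["color"])
E
```

```text
{'time_s': 7.0, 'qpos': [-0.1004, 0.2576, 1.6233, 0.0006, 1.2587, 1.4612], 'tcp_pos': [0.6149, -0.018, 0.2676], 'orientation': [-3.1412, -0.0021, 0.009], 'wrist_force': [0.8095, 0.4528, -1.0629], 'ft_torque': [-0.0521, -0.1073, -0.0239], 'opening': 0.0204}
```

View pics/wrist8.png

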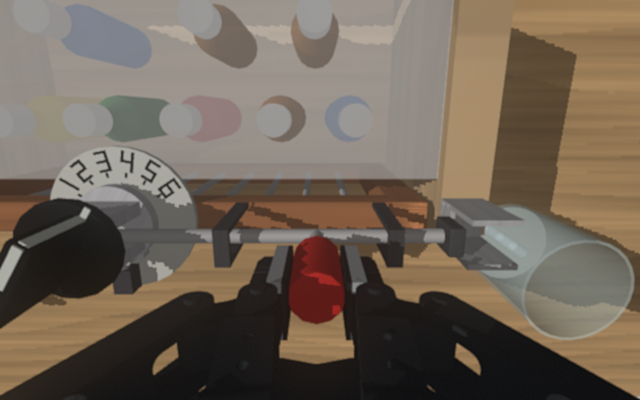

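The draw went 17 mm with no resistance, and the head at (453,235) is now in the keeper's mouth. Continuing to about 32 mm.

Emit:
carry_out(motion=[1, 0, -0.1, 0, 0, 0, 0, 1, 0, -0.2, 0, 0, 0, 0, 1, 0, -0.3, 0, 0, 0, 0, 1, 0, -0.37, 0, 0, 0, 0, 1, 0, -0.37, 0, 0, 0, 0])

```text
time_s: 7.47
tcp_pos: [0.6148, -0.0023, 0.2676]
orientation: [-3.14, -0.002, 0.009]
wrist_force: [0.0, 0.3, -1.8]
opening: 0.02
```

```bash
python3 - <<'E'
from h import *
st()
s=snapshot("wrist"); cv2.imwrite("pics/wrist9.png",s["color"])
p=read_state()['tcp_pos']
h=np.array([.6138-.0018,.0]) 
# store yaw .0095; gate line x at dial .6125,y .1038 ; hinge: store centre y from walls ~.0787 -> hinge y
H=np.array([.6125-.0095*(.255-.1038),.0787+.176]); print("H",H)
r=p[:2]-H
for a in (.1,.2,.3,.35,.36):
    c,s_=np.cos(-a),np.sin(-a); q=H+np.array([c*r[0]-s_*r[1],s_*r[0]+c*r[1]]); print(a,q.round(4)); plan((*q,p[2]),.009-a)
E
```

```text
{'time_s': 7.4667, 'qpos': [-0.0755, 0.2568, 1.6242, 0.0017, 1.2586, 1.4853], 'tcp_pos': [0.6148, -0.0023, 0.2676], 'orientation': [-3.1401, -0.0021, 0.0094], 'wrist_force': [0.0234, 0.2927, -1.7689], 'ft_torque': [-0.1381, -0.1646, 0.0169], 'opening': 0.02}
H [0.6110636 0.2547   ]
0.1 [ 0.5891 -0.0014]
shift [-0.642 -0.029 -0.001] turn [-0.023 -0.023  1.15 ] rows>= 0.8
0.2 [0.5636 0.002 ]
shift [-1.277 -0.122 -0.003] turn [-0.024 -0.022  2.296] rows>= 1.6
0.3 [0.5386 0.008 ]
shift [-1.901 -0.277 -0.004] turn [-0.025 -0.021  3.442] rows>= 2.4
0.35 [0.5264 0.012 ]
shift [-2.206 -0.378 -0.004] turn [-0.025 -0.021  4.015] rows>= 2.8
0.36 [0.524  0.0128]
shift [-2.266 -0.4   -0.004] turn [-0.026 -0.02   4.129] rows>= 2.9
```

View pics/wrist9.png

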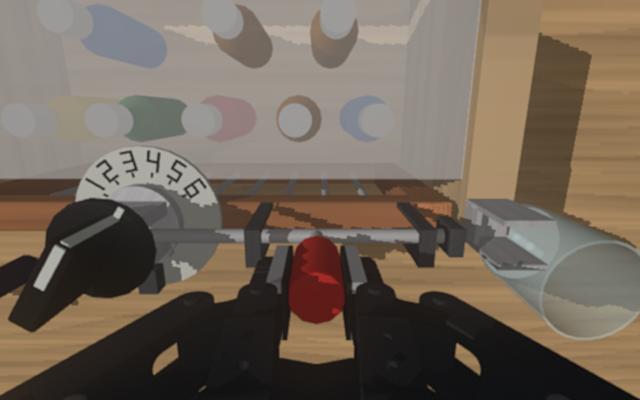

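The head at (453,237) is clear of the keeper, which starts at about 468. Pulling the gate along its arc, stopping partway to check.

Emit:
carry_out(motion=[1, -0.16, 0, 0, 0, 0, 0.3, 1, -0.32, -0.01, 0, 0, 0, 0.6, 1, -0.48, -0.02, 0, 0, 0, 0.87, 1, -0.64, -0.03, 0, 0, 0, 1.15, 1, -0.8, -0.05, 0, 0, 0, 1.44, 1, -0.96, -0.07, 0, 0, 0, 1.72, 1, -1.12, -0.1, 0, 0, 0, 2.0, 1, -1.28, -0.12, 0, 0, 0, 2.3])

```text
time_s: 8.18
tcp_pos: [0.5633, 0.0022, 0.2678]
orientation: [-3.139, -0.003, -0.193]
wrist_force: [1.6, 0.9, -1.2]
opening: 0.0205
```

```bash
python3 - <<'E'
from h import *
st()
H=np.array([.6110636,.2547]); p=read_state()['tcp_pos']; 
print("a",-np.arctan2(*( (p[:2]-H)[[0,1]]*[1,-1]))+.0146-0, np.linalg.norm(p[:2]-H), np.hypot(.6148-H[0],-.0023-H[1]))
r=np.array([.6148,-.0023])-H
for a in (.3,.35,.36):
    c,s_=np.cos(-a),np.sin(-a); q=H+np.array([c*r[0]-s_*r[1],s_*r[0]+c*r[1]]); plan((*q,.2676),.009-a)
s=snapshot("side"); cv2.imwrite("pics/side10.png",cv2.resize(s["color"][100:280,160:400],None,fx=3.3,fy=3.3,interpolation=cv2.INTER_CUBIC))
E
```

```text
{'time_s': 8.1833, 'qpos': [-0.0748, 0.1552, 1.7461, 0.0025, 1.2374, 1.6885], 'tcp_pos': [0.5633, 0.0022, 0.2678], 'orientation': [-3.1389, -0.0027, -0.1933], 'wrist_force': [1.607, 0.8655, -1.2387], 'ft_torque': [-0.0958, -0.3257, 0.0916], 'opening': 0.0205}
a 0.20160868753670894 0.25702985060312955 0.257027159430594
shift [-0.632 -0.027  0.003] turn [-0.033 -0.029  1.119] rows>= 0.8
shift [-0.951 -0.065  0.002] turn [-0.034 -0.028  1.692] rows>= 1.2
shift [-1.014 -0.074  0.002] turn [-0.034 -0.028  1.807] rows>= 1.3
```

View pics/side10.png

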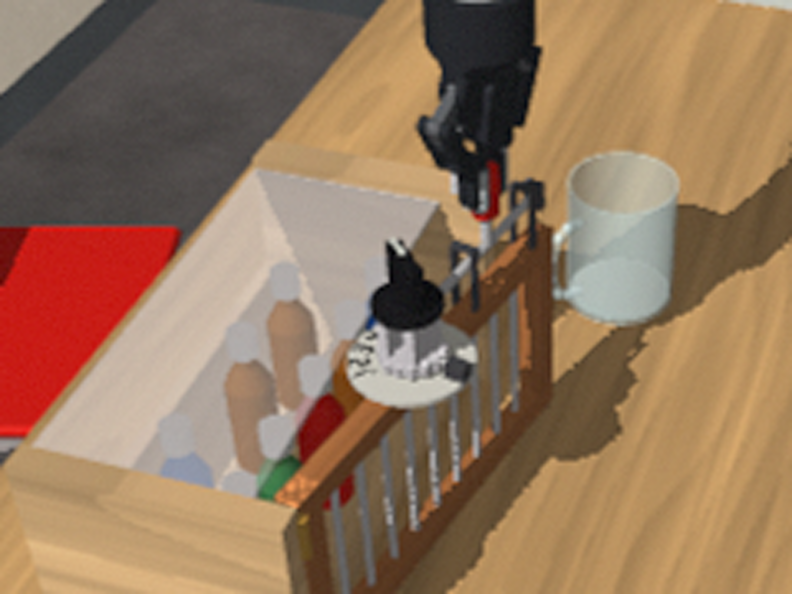

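The gate is open about 0.2 rad. The beaker's handle points towards the gate, so I'll check that clearance before going on.

```bash
python3 - <<'E'
from h import *
sd=dict(np.load("side0.npz"))
# handle in first crop: leftmost at (478,245)/5 + (230,130)
for z in (.05,.07,.09): print(z,ray(sd,230+478/5,130+245/5,z).round(3))
H=np.array([.6110636,.2547])
for a in (.2,.3,.35,.4):
    R=np.array([[np.cos(a),np.sin(a)],[-np.sin(a),np.cos(a)]])
    for px in(-.01,.01):
        print(a,px,(H+R@np.array([px,-.352])).round(3))
w=snapshot("wrist"); cv2.imwrite("pics/wrist11.png",w["color"])
E
```

```text
0.05 [ 0.582 -0.219  0.05 ]
0.07 [ 0.574 -0.194  0.07 ]
0.09 [ 0.566 -0.168  0.09 ]
0.2 -0.01 [ 0.531 -0.088]
0.2 0.01 [ 0.551 -0.092]
0.3 -0.01 [ 0.497 -0.079]
0.3 0.01 [ 0.517 -0.085]
0.35 -0.01 [ 0.481 -0.073]
0.35 0.01 [ 0.5   -0.079]
0.4 -0.01 [ 0.465 -0.066]
0.4 0.01 [ 0.483 -0.073]
```

View pics/wrist11.png

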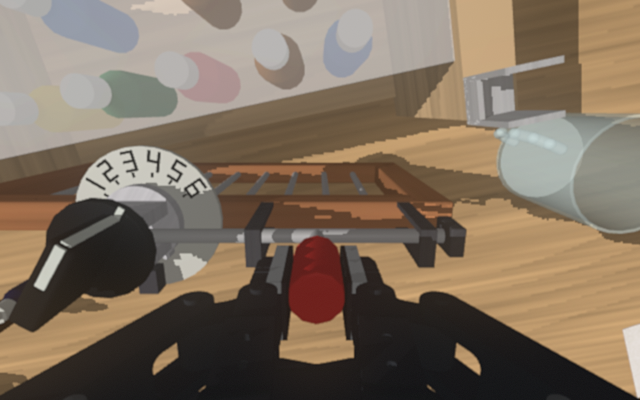

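The gate corner stays above y = −0.09 and the handle is below about −0.17, so they clear each other. Finishing to 0.35 rad and holding.

Emit:
carry_out(motion=[1, -0.16, -0.01, 0, 0, 0, 0.3, 1, -0.32, -0.02, 0, 0, 0, 0.6, 1, -0.48, -0.03, 0, 0, 0, 0.87, 1, -0.64, -0.04, 0, 0, 0, 1.15, 1, -0.8, -0.05, 0, 0, 0, 1.44, 1, -0.96, -0.07, 0, 0, 0, 1.7, 1, -0.96, -0.07, 0, 0, 0, 1.7, 1, -0.96, -0.07, 0, 0, 0, 1.7])

```text
time_s: 8.95
tcp_pos: [0.526, 0.0122, 0.2679]
orientation: [-3.139, -0.003, -0.339]
wrist_force: [2.2, -1.1, -1.5]
opening: 0.0202
```

```bash
python3 - <<'E'
from h import *
st()
H=np.array([.6110636,.2547]); p=read_state()['tcp_pos']; r=p[:2]-H; r0=np.array([.6148,-.0023])-H
print("angle",np.arctan2(r0[1],r0[0])-np.arctan2(r[1],r[0]))
for n in("side","scene","wrist"):
    s=snapshot(n); cv2.imwrite(f"pics/{n}12.png",s["color"])
    X=cloud(s);hsv=cv2.cvtColor(s["color"],cv2.COLOR_BGR2HSV).astype(int)
    g=(s["depth"]>0)&(np.abs(X[...,2]-.192)<.005)&(hsv[...,1]>140)&(X[...,0]<.62)&(X[...,0]>.45)&(X[...,1]>-.1)&(X[...,1]<.25)
    if g.sum()>20:
        l=cv2.fitLine(X[g][:,:2].astype(np.float32),cv2.DIST_HUBER,0,.01,.01).ravel(); print(n,g.sum(),"gate angle",np.arctan(l[0]/l[1])+.0095)
E
```

```text
{'time_s': 8.95, 'qpos': [-0.0608, 0.0806, 1.829, 0.0021, 1.2285, 1.8485], 'tcp_pos': [0.526, 0.0122, 0.2679], 'orientation': [-3.1387, -0.0028, -0.3393], 'wrist_force': [2.2385, -1.1428, -1.4538], 'ft_torque': [-0.3124, -0.3356, 0.0643], 'opening': 0.0202}
angle 0.35175415710391467
side 612 gate angle 0.35013455
scene 367 gate angle 0.34629554
wrist 186 gate angle 0.3825726
```

View pics/side12.png

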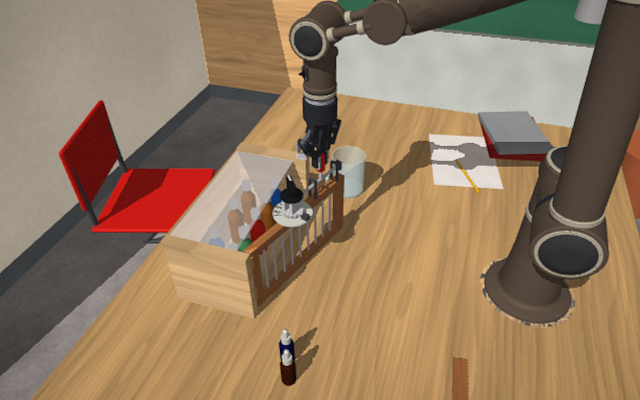

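View pics/wrist12.png

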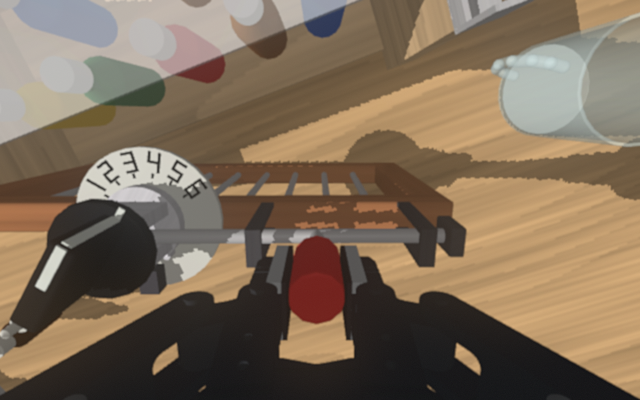

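The gate stands at 0.35 rad by both the TCP arc and the scene and side pictures. The knob is still gripped, and the beaker and both bottles are at the same pixels as at the start. Handing in.

```bash
python3 - <<'E'
from h import *
print(np.abs(read_state()['dq']).max()); print(finish_job()); st()
E
```

```text
0.0026706248012067033
the job is handed in; nothing more can be done
None
the job is handed in; nothing more can be done
```

I handed the job in at about 9 s, with the gate held about 20° open and the red knob still in the gripper.

- **Dial:** I turned it from 3 to 5. It stayed at 5 after I let go.
- **Bolt:** I lifted it about 11 mm and drew it back about 33 mm with no resistance. The wrist picture showed its head clear of the keeper.
- **Gate:** I pulled it along its arc to 0.352 rad by the arm's position. The side and scene pictures gave 0.350 and 0.346 rad. The wrist camera read 0.383, from few points, so I gave that one little weight.
- **Grip:** The fingers read 20 mm open on the 22 mm knob. The wrist force was about 3 N and the arm was still.
- **Beaker and bottles:** By eye, they stood in the same place in the side picture as at the start.

**Disagreement:** early on, the scene and side cameras differed by 8–10 mm in x. I used the wrist camera's positions instead, and both grasps fitted. The highest wrist force I read at the end of any move was about 6 N, when the fingers pushed the tool up 4 mm while closing on the dial.

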